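# Seat an empty spool on the winder spindle

### The job

Mount the empty grey spool upright on the spindle of the small wire winder, hub upwards. The four dogs of the sprung seat must drop into the four windows of the lower flange, which you have to find by turning the spool on the seat; then press the spool down against the spring and hold it until both catches have slid back over the flange, and let go so that the catches keep it down. Do not push the other things on the bench about.

Things in the scene. Friction and masses are not known exactly. Their poses are not given: they have to be found in the camera images.
- spool: Empty plain grey plastic spool, loose, standing upright, 97 mm high, 0.19 to 0.29 kg. Origin: centre of its underside, z up its axis. Lower flange 92 mm diameter, 8 mm thick; core 44 mm diameter; upper flange 92 mm diameter at z 60 to 65 mm; above it a round hub. A 20 mm bore takes the spindle from below. It is held best by the hub, from above.
- spool_hub (a point): Point on the spool's axis 16 mm below its top: middle of the round grip hub, 40 mm diameter, z 65 to 97 mm above the underside. Both flanges have four through windows centred on the spool's +x, +y, -x and -y axes, 32 mm from the axis, about 13 mm wide in the turning direction and 13 mm radially.
- stand: Winder head fixed to the bench: grey base plate 100 mm (its x) by 170 mm (its y), 10 mm thick; in the middle an upright steel spindle, 16 mm diameter; beside it along +y and -y two catch blocks, 26 mm square, tops 64 mm high, inner faces 52.5 mm from the spindle axis. Origin: on the spindle axis at bench height; z up.
- spindle_tip (a point): Tip of the spindle, on its axis, 86 mm above the bench; its top 12 mm is a cone from 16 to 7 mm diameter. Spool fully down: underside 31.5 mm above the bench; caught and released: 34.5 mm.
- seat_top (a point): Centre of the 80 mm round steel seat plate's upper face, 56 mm above the bench when unloaded. Four upright dogs on it: 8 mm diameter, 7 mm high, 90 degrees apart, 32 mm from the axis, at an angle no listed pose tells. The plate turns only stiffly (0.5 N m), a spool rubbing on the dogs does not turn it. Wrongly turned, the spool stays 7 mm too high to be caught.
- seat (a joint): How far the sprung seat is pushed down, m: 0 up, 0.0245 fully down. Spring: 4.7 N at the top, 13.3 N fully down. When the windows come over the dogs under a spool held still, the seat springs up 7 mm.
- bolt_left (a joint): Catch bolt on the stand's +y side, m: 0 = out over the flange (rest), up to 0.010 pushed back. Bevelled above: the descending lower flange pushes it back about 5 mm. Flat below, underside 42.5 mm above the bench. Spring 2 to 4.5 N, strongly damped: it takes about 0.6 s to slide out once the flange is below it.
- bolt_right (a joint): The same on the stand's -y side.
- pliers: Bystander: long-nose pliers with black and yellow grips, lying, 164 mm long, near the bench's front edge. Origin: centre of underside.
- driver: Bystander: screwdriver with a green handle, lying, about 210 mm long, near the front edge. Origin: centre of underside.
- cutters: Bystander: side cutters with orange grips, lying, 109 mm long, near the front edge. Origin: centre of underside.
- tin: Bystander: small round tin with a green lid, 52 mm diameter, 23 mm high, between spool and winder. Origin: centre of underside.
- spray_can: Bystander: blue and white spray can, standing, 52 mm diameter, 161 mm high, at the right. Origin: centre of underside.
- notebook: Bystander: spiral notebook, 148 x 109 x 15 mm, lying behind the work. Origin: centre of underside.

How it is judged:
By the outcome, as a careful person would: the job done as asked, in the order asked, and still so for the second after the job is handed in, with the robot touching nothing.
It also fails if it takes over 58 s, if anything falls off the work surface, if the arm or the gripper's body presses on something with over 40 N, if the wrist force passes 120 N, or if a joint passes its speed limit or range.

### The arm

A 7-joint arm with a two-finger parallel gripper is mounted at the origin on a cart in front of the work surface, level with it; the furniture and walls round the work are solid. World frame = base frame: x ahead of the robot, y to its left, z up, the work surface at z = 0. Lengths are in m, angles in rad, forces in N, time in s.
With the tool pointing down it reaches from about 0.425 to 0.95 m from the base axis. Payload 4.7 kg.
Tool frame: the origin (TCP) lies midway between the tips of the shut fingers; the grasp point (between the pads) lies 19 mm behind it; z points along the fingers, y is the line along which they close (so a half turn about z gives the same grasp; the last joint's range is limited). The gripper opens to 87 mm and grips with 3 to 60 N. Pads are 19 mm wide; open, the fingers measure 117 mm over their backs; the gripper's body (75 mm by 190 mm) begins 51 mm behind the grasp point.
Start: joints at [-1.237, 0.469, -0.049, 1.532, 0.024, 1.141, -0.082], TCP at [0.24, 0.631, 0.223] pointing down, gripper open.
Joint ranges: [-2.59, 2.59], [-0.33, 1.99], [-1.39, 1.29], [0.1, 2.45], [-1.04, 4.18], [0.21, 1.99], [-2.66, 2.66]. Speed limits (rad/s): [2.57, 2.57, 3.14, 3.14, 3.14, 3.14, 3.14].

### API

Orientations are given as [roll, pitch, yaw] about the fixed x, y, z axes, in that order (R = Rz(yaw) Ry(pitch) Rx(roll)).
In Python, from bench import ctrl gives the robot as it stands.
- The arm moves only by the shell command python3 -m creep 'ROWS' [OPENING] [FORCE]. ROWS is text: rows parted by semicolons, each of 4 numbers parted by spaces: the shift along the tool's x, y, z in mm, then the turn about the tool's z in degrees. In form: tx ty tz spin; .... A call has 1 to 10 rows; each row is the pose to reach, as a shift and turn from the pose commanded when the call began, along the tool's axes at that moment; what a row does not reach only later rows make up. A row lasts 1/8 s, in which the tool goes at most 62.5 mm and 10.7 degrees, less where a joint would pass 70% of its speed; a pose out of reach is approached as far as the arm can. A call with a gripper value outside its range is refused whole. OPENING is the finger opening in mm, from 0 to 87, set as the call begins (- or left out, the last holds). The fingers move at their own pace and stop on an object; FORCE is the grip in N (left out, the last holds). Time passes only in rows, so rows that repeat a pose let the fingers close. It gives the time, the measured TCP pose, the force, the opening and the grip force at its end, in the units of the state.
- ctrl.get_state(): the state, without advancing time (a new reading comes with each control period).
- ctrl.camera(name): name is "side" or "top" or "wrist"; returns (picture, depth): 384x512x3 uint8, blue, green, red; 384x512 float32, m along the optical axis (not along the pixel's ray), 0 where there is no reading.
- ctrl.camera_params(name): a dict with "K" (3x3 intrinsics, pixels), "R" (3x3) and "t" (3): a world point X has camera coordinates R X + t. Camera axes: x right, y down, z forward; pixel columns grow to the right and rows downward; lengths in m; the calibration is good to about 2 mm. A picture is of the moment at which its call begins: read the wrist's pose just before it. camera_params takes no time and is no camera call; for the wrist camera it gives the pose at the moment of the call.
- ctrl.close_job(): hands the job in; it is judged then, once.
The state is a dict: "clock": time; "joints": joint angles; "dq": joint speeds; "tau": joint torques, N m; "position": TCP position; "ee_rot": TCP orientation; "force": force on the tool from outside, world axes, zero at the start; "wrist_torque": the same for the moment, N m; "finger_gap": opening from 0.0 (shut) to 1.0 (fully open); "grasp_force": force on a finger pad.
Only numpy, scipy, OpenCV 4.12 (cv2) and the standard library are available. Lean on these libraries where they do the work, as an engineer would, in place of code of your own. Each camera call takes 0.05 s, during which the arm holds its last target. There are 200 camera calls.

## Working session

There is one attempt and no reset: what is moved stays moved. The work goes in short steps, Python scripts to look and compute and a shell command to move; the robot and the scene stay as the last step left them, time stands still between calls to the robot, and variables do not carry over. Pictures are saved under pics/ and viewed, at most 10 in all, crops included, and the job is handed in when it is done.

```bash
mkdir -p pics
python3 - <<'E'
from bench import ctrl
import cv2,numpy as np
print(ctrl.get_state())
for n in("top","side"):
    p=ctrl.camera_params(n);im,d=ctrl.camera(n)
    np.savez(f"pics/{n}0.npz",im=im,d=d,**p);cv2.imwrite(f"pics/{n}0.png",im)
    print(n,p)
E
```

```text
{'clock': 0.0, 'joints': array([-1.23688939,  0.46944913, -0.04858207,  1.53372324,  0.02408426,
        1.14097869, -0.08229845]), 'dq': array([ 0.000453  , -0.0007564 ,  0.00076178, -0.00072728, -0.00226693,
       -0.00057637, -0.00078777]), 'tau': array([-1.87913006e-04, -5.07983851e+01, -8.06590053e-02, -2.36148262e+01,
       -6.13120780e-02,  3.82631645e-02,  1.79732260e-04]), 'position': array([0.23933457, 0.63049128, 0.22148179]), 'ee_rot': array([-3.13962024e+00,  6.43422835e-05,  2.77880154e+00]), 'force': array([ 0.09672793,  0.39004477, -0.78216526]), 'wrist_torque': array([ 0.03849155,  0.01977064, -0.01144645]), 'grasp_force': 0.0, 'finger_gap': 1.0001552757522045}
top {'K': array([[476.7763541 ,   0.        , 257.57778954],
       [  0.        , 476.7763541 , 191.20620392],
       [  0.        ,   0.        ,   1.        ]]), 'R': array([[-0.02102165, -0.99977016,  0.00420999],
       [-0.98689595,  0.02007676, -0.16010407],
       [ 0.15998275, -0.00752047, -0.98709116]]), 't': array([-0.06415486,  0.54464619,  1.48048614])}
side {'K': array([[466.91943618,   0.        , 254.41837404],
       [  0.        , 466.91943618, 186.99823469],
       [  0.        ,   0.        ,   1.        ]]), 'R': array([[-0.90227927,  0.43095617, -0.01299591],
       [ 0.39015586,  0.80328644, -0.45001032],
       [-0.18349529, -0.41110542, -0.89292879]]), 't': array([ 0.5044129 , -0.1145191 ,  1.37768533])}
```

View pics/top0.png

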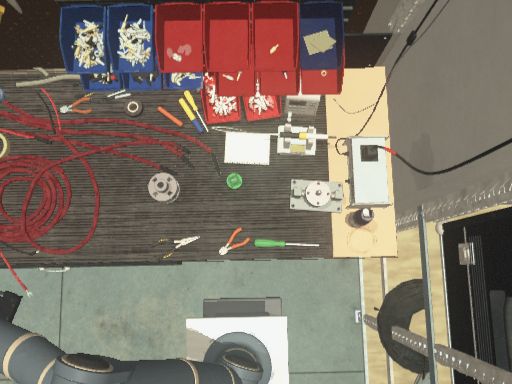

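View pics/side0.png

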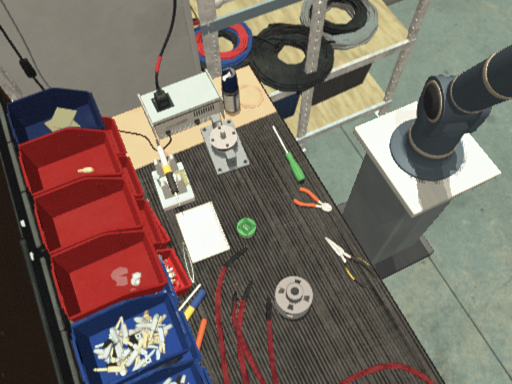

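The top view shows the spool at (164,187), winder at (317,195) and tin at (234,181). In the side view the spool is at (294,297), winder at (224,140) and tin at (246,228).

```bash
cat > h.py <<'E'
import numpy as np,cv2
def cloud(K,R,t,d):
    v,u=np.indices(d.shape);P=np.stack([(u-K[0,2])/K[0,0]*d,(v-K[1,2])/K[1,1]*d,d],-1)
    W=(P-t)@R; W[d<=0]=np.nan; return W
def circ(p):  # min enclosing circle
    (x,y),r=cv2.minEnclosingCircle((p[:,:2]*1000).astype(np.float32)); return round(x,1),round(y,1),round(r,1)
def tri(cams,pix):
    A=[]
    for (K,R,t),(u,v) in zip(cams,pix):
        P=K@np.c_[R,t]; A+= [u*P[2]-P[0],v*P[2]-P[1]]
    X=np.linalg.svd(np.array(A))[2][-1]; return X[:3]/X[3]
E
python3 - <<'E'
from h import *
f={n:np.load(f"pics/{n}0.npz") for n in("top","side")}
px={"spool":[(164,187),(294,297)],"stand":[(317,195),(225,140)],"tin":[(234,181),(246,228)]}
for k,v in px.items():
    X=tri([(f[n]["K"],f[n]["R"],f[n]["t"]) for n in f],v);print(k,"tri",X.round(4))
    for n in f:
        W=cloud(f[n]["K"],f[n]["R"],f[n]["t"],f[n]["d"]).reshape(-1,3)
        near=W[np.hypot(*(W[:,:2]-X[:2]).T)<.065]
        h,e=np.histogram(near[:,2],np.arange(-.01,.12,.005));print(n,dict(zip((e[:-1]*1000).round().astype(int).tolist(),h.tolist())))
        for a,b in((.09,.102),(.058,.07),(.05,.06),(.018,.028)):
            s=near[(near[:,2]>a)&(near[:,2]<b)]
            if len(s)>15: print(n,a,len(s),circ(s),(s.mean(0)*1000).round(1))
T=f["top"]["im"]
c=np.hstack([cv2.resize(T[187-32:187+32,x-32:x+32],(400,400),interpolation=cv2.INTER_CUBIC) for x in(164,317)])
cv2.imwrite("pics/crop1.png",c)
E
```

```text
spool tri [0.5619 0.2266 0.038 ]
top {-10: 58, -5: 168, 0: 181, 5: 130, 10: 50, 15: 15, 20: 4, 25: 1, 30: 3, 35: 3, 40: 4, 45: 3, 50: 1, 55: 37, 60: 200, 65: 185, 70: 40, 75: 8, 80: 11, 85: 7, 90: 36, 95: 57, 100: 14, 105: 0, 110: 0}
top 0.09 104 (560.0, 225.6, 20.5) [559.9 224.7  96.5]
top 0.058 414 (560.8, 226.0, 46.5) [559.8 224.5  64.5]
top 0.05 38 (561.5, 226.9, 46.0) [568.2 233.4  58.6]
side {-10: 49, -5: 362, 0: 308, 5: 177, 10: 84, 15: 25, 20: 2, 25: 3, 30: 7, 35: 3, 40: 5, 45: 3, 50: 5, 55: 11, 60: 368, 65: 408, 70: 20, 75: 15, 80: 12, 85: 10, 90: 41, 95: 133, 100: 16, 105: 0, 110: 0}
side 0.09 189 (561.7, 225.3, 20.7) [562.2 226.3  96.7]
side 0.058 784 (561.4, 225.9, 46.2) [563.5 228.   65.1]
side 0.05 16 (561.2, 229.7, 41.7) [558.3 230.1  56.6]
stand tri [ 0.5278 -0.2657  0.0335]
top {-10: 7, -5: 79, 0: 92, 5: 212, 10: 186, 15: 59, 20: 2, 25: 2, 30: 4, 35: 1, 40: 5, 45: 25, 50: 162, 55: 247, 60: 99, 65: 37, 70: 5, 75: 6, 80: 6, 85: 4, 90: 0, 95: 0, 100: 0, 105: 0, 110: 0}
top 0.058 228 (527.6, -265.9, 64.2) [ 529.8 -266.9   61.5]
top 0.05 409 (519.5, -263.3, 60.6) [ 530.2 
[... 279 characters left out ...]
0.058 218 (529.5, -265.5, 64.5) [ 533.1 -265.9   61.3]
side 0.05 467 (540.4, -268.3, 59.2) [ 532.  -266.4   55.9]
side 0.018 67 (543.4, -270.3, 59.6) [ 543.  -246.5   23.5]
tin tri [0.5846 0.001  0.0078]
top {-10: 150, -5: 441, 0: 302, 5: 71, 10: 24, 15: 54, 20: 97, 25: 50, 30: 2, 35: 0, 40: 0, 45: 0, 50: 0, 55: 0, 60: 0, 65: 0, 70: 0, 75: 0, 80: 0, 85: 0, 90: 0, 95: 0, 100: 0, 105: 0, 110: 0}
top 0.018 172 (601.1, 11.9, 46.7) [584.1   2.   22.8]
side {-10: 113, -5: 738, 0: 439, 5: 39, 10: 33, 15: 52, 20: 187, 25: 48, 30: 0, 35: 0, 40: 0, 45: 0, 50: 0, 55: 0, 60: 0, 65: 0, 70: 0, 75: 0, 80: 0, 85: 0, 90: 0, 95: 0, 100: 0, 105: 0, 110: 0}
side 0.018 268 (603.0, -2.9, 44.9) [584.5   2.4  22.6]
```

View pics/crop1.png

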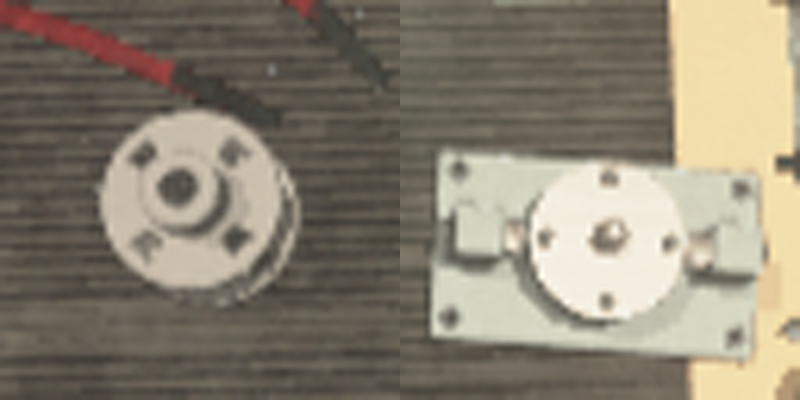

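The left crop shows spool windows at about 43° on the image, and the right shows dogs at about 2°. So the spool needs roughly a −49° world turn. I'll move above the spool now.

```bash
python3 -m creep '-25 -15 0 3;-75 -44 0 8;-129 -77 0 14;-183 -109 0 20;-237 -141 0 26;-291 -173 0 32;-345 -205 0 38;-395 -235 0 43;-430 -256 0 46;-444 -264 0 47' 70
python3 - <<'E'
from bench import ctrl
import cv2,numpy as np
s=ctrl.get_state();p=ctrl.camera_params("wrist");im,d=ctrl.camera("wrist")
np.savez("pics/w1.npz",im=im,d=d,**p);cv2.imwrite("pics/w1.png",im)
print(s["position"],s["ee_rot"],s["joints"],s["force"],p)
E
```

```text
clock: 1.35
position: [0.5621, 0.2238, 0.2222]
ee_rot: [-3.141, 0.001, 1.954]
force: [-0.7, 1.0, -0.4]
finger_gap: 0.803
grasp_force: 0.0
[0.56208679 0.22383913 0.22222741] [-3.14097172e+00  8.86340704e-04  1.95373188e+00] [-0.66217022  0.3584402   0.2794686   1.72129962 -0.1090788   1.07778696
  0.0351479 ] [-0.71515611  0.95875744 -0.41190302] {'K': array([[301.3939138 ,   0.        , 258.42685191],
       [  0.        , 301.3939138 , 190.67717312],
       [  0.        ,   0.        ,   1.        ]]), 'R': array([[ 9.27375607e-01,  3.74131597e-01,  1.76594764e-04],
       [ 3.58115264e-01, -8.87811682e-01,  2.89039573e-01],
       [ 1.08295620e-01, -2.67985008e-01, -9.57317133e-01]]), 't': array([-0.60456936, -0.03735833,  0.39000739])}
```

View pics/w1.png

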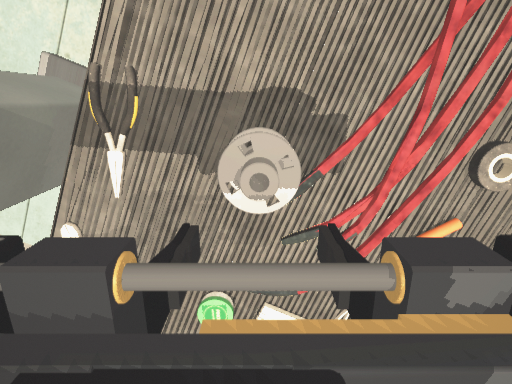

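The wrist view shows the spool clearly (hub at (259,182), flange ring around it). Now I'll measure the centre and window phase, and the dog phase from the top view.

```bash
cat >> h.py <<'E'
def rect(f,c,z,half=.055,px=.0005):
    "metric image of plane z about c: rows = x, cols = y (world), plus depth-height map"
    g=np.arange(-half,half+px/2,px);X,Y=np.meshgrid(c[0]+g,c[1]+g,indexing="ij")
    P=np.stack([X,Y,np.full_like(X,z)],-1)@f["R"].T+f["t"];q=P@f["K"].T
    u,v=(q[...,0]/q[...,2]).astype(np.float32),(q[...,1]/q[...,2]).astype(np.float32)
    Z=cloud(f["K"],f["R"],f["t"],f["d"].astype(float))[...,2].astype(np.float32)
    return g,cv2.remap(f["im"],u,v,cv2.INTER_LINEAR),cv2.remap(Z,u,v,cv2.INTER_NEAREST)
def phase(A,g,r0,r1):
    X,Y=np.meshgrid(g,g,indexing="ij");r=np.hypot(X,Y);m=(r>r0)&(r<r1)&np.isfinite(A)
    th=np.arctan2(Y,X)[m];a=A[m]-A[m].mean();c=(a*np.exp(4j*th)).mean()
    return round(np.degrees(np.angle(c))/4%90,2),abs(c)
E
python3 - <<'E'
from h import *
f=np.load("pics/w1.npz");W=cloud(f["K"],f["R"],f["t"],f["d"]).reshape(-1,3)
near=W[np.hypot(W[:,0]-.561,W[:,1]-.2255)<.06]
for a,b in((.09,.102),(.06,.07)):
    s=near[(near[:,2]>a)&(near[:,2]<b)];print(a,len(s),circ(s),np.median(s[:,2]))
g,im,Z=rect(f,(.561,.2255),.065)
print("wrist windows depth",phase((Z<.055).astype(float),g,.026,.038),"dark",phase(-im.mean(2),g,.026,.038))
for n in("top","side"):
    f=np.load(f"pics/{n}0.npz");g,im,Z=rect(f,(.561,.2255),.065)
    print(n,"windows",phase(-im.mean(2),g,.026,.038))
    for c in((.528,-.266),(.530,-.266)):
        for z in(.056,.063):
            g,im,Z=rect(f,c,z);print(n,"dogs",c,z,phase(-im.mean(2),g,.028,.036))
E
```

```text
0.09 1003 (561.2, 225.5, 20.3) 0.0968621024917516
0.06 3631 (561.5, 225.5, 46.1) 0.06489016356185089
wrist windows depth (np.float64(47.03), np.float64(0.18749000675972957)) dark (np.float64(41.61), np.float64(11.465518381826778))
top windows (np.float64(47.34), np.float64(15.619294999438472))
top dogs (0.528, -0.266) 0.056 (np.float64(85.81), np.float64(9.43243403615975))
top dogs (0.528, -0.266) 0.063 (np.float64(86.13), np.float64(10.300036584225964))
top dogs (0.53, -0.266) 0.056 (np.float64(86.18), np.float64(11.552288632114667))
top dogs (0.53, -0.266) 0.063 (np.float64(86.31), np.float64(11.745675195723985))
side windows (np.float64(47.27), np.float64(19.316004524325276))
side dogs (0.528, -0.266) 0.056 (np.float64(86.98), np.float64(13.447999612725424))
side dogs (0.528, -0.266) 0.063 (np.float64(87.24), np.float64(9.086154410352298))
side dogs (0.53, -0.266) 0.056 (np.float64(86.9), np.float64(16.166496764766283))
side dogs (0.53, -0.266) 0.063 (np.float64(87.2), np.float64(11.377367672574344))
```

```bash
python3 -m creep '2 0 20 0;2 0 50 0;2 0 80 0;2 0 105 0;2 0 115 0;2 0 115 0'; python3 -c "
from bench import ctrl
s=ctrl.get_state();print(s['position'],s['ee_rot'],s['force'])"
```

```text
clock: 2.15
position: [0.5593, 0.2298, 0.1072]
ee_rot: [-3.14, -0.001, 1.961]
force: [-0.6, -0.4, 0.4]
finger_gap: 0.801
grasp_force: 0.0
[0.55928375 0.22982124 0.10715102] [-3.14040593e+00 -6.89016315e-04  1.96059002e+00] [-0.55705808 -0.36619606  0.42055068]
```

```bash
python3 -m creep '-5 0 5 0;-5 0 20 0;-5 0 33 0;-5 0 37 0;-5 0 37 0'; python3 -m creep '0 0 0 0;0 0 0 0;0 0 0 0;0 0 0 0;0 0 0 0' 30 40
```

```text
clock: 2.78
position: [0.5618, 0.2239, 0.07]
ee_rot: [-3.141, 0.0, 1.959]
force: [-0.6, 0.5, -0.1]
finger_gap: 0.803
grasp_force: 0.0
clock: 3.4
position: [0.5623, 0.224, 0.0707]
ee_rot: [3.141, -0.0, 1.958]
force: [0.2, 1.0, 0.4]
finger_gap: 0.449
grasp_force: 40.0
```

```bash
python3 -m creep '0 0 -8 0;0 0 -35 0;0 0 -70 0;0 0 -100 0;0 0 -118 0;0 0 -120 0'
python3 - <<'E'
from h import *
f={n:np.load(f"pics/{n}0.npz") for n in("top","side")}
for n in f:
    W=cloud(f[n]["K"],f[n]["R"],f[n]["t"],f[n]["d"]).reshape(-1,3)
    s=W[(np.hypot(W[:,0]-.528,W[:,1]+.266)<.02)&(W[:,2]>.07)];print(n,"tip",len(s),(s*1000).round().tolist()[:25])
    g,im,Z=rect(f[n],(.528,-.266),.056,.075,.00025)
    b=cv2.medianBlur(im,9).min(2); m=(b>190).astype(np.uint8)
    k,l,st,ce=cv2.connectedComponentsWithStats(m);i=l[300,300] or 1+st[1:,4].argmax()
    (a,c),r=cv2.minEnclosingCircle(np.argwhere(l==i)[:,::-1].astype(np.float32))
    print(n,"seat disc",528+(c-300)*.25,-266+(a-300)*.25,r*.25)
    for z in (.01,):
        s=W[(abs(W[:,0]-.528)<.07)&(abs(W[:,1]+.266)<.1)&(abs(W[:,2]-.01)<.004)]
    # catch-block tops
    for sg in(1,-1):
        s=W[(abs(W[:,0]-.528)<.03)&(abs(W[:,1]+.266-sg*.066)<.02)&(W[:,2]>.059)&(W[:,2]<.07)];print(n,"block",sg,len(s),np.median(s,0).round(4),s.min(0).round(3),s.max(0).round(3))
    if n=="side":out=im
    else: o2=im
cv2.imwrite("pics/rect1.png",cv2.resize(np.hstack([o2,out]),(800,400)))
E
```

```text
clock: 4.15
position: [0.5624, 0.2241, 0.1915]
ee_rot: [3.14, -0.0, 1.959]
force: [0.1, 0.3, -2.0]
finger_gap: 0.45
grasp_force: 40.0
top tip 21 [[538.0, -264.0, 78.0], [538.0, -267.0, 77.0], [534.0, -260.0, 83.0], [533.0, -263.0, 85.0], [534.0, -267.0, 83.0], [534.0, -270.0, 80.0], [532.0, -258.0, 75.0], [531.0, -261.0, 78.0], [530.0, -263.0, 85.0], [530.0, -266.0, 84.0], [530.0, -269.0, 85.0], [529.0, -258.0, 76.0], [528.0, -261.0, 77.0], [528.0, -264.0, 77.0], [527.0, -266.0, 85.0], [527.0, -269.0, 86.0], [525.0, -263.0, 81.0], [526.0, -267.0, 74.0], [525.0, -270.0, 75.0], [523.0, -264.0, 72.0], [523.0, -268.0, 72.0]]
top seat disc 556.4099273681641 -262.61153411865234 66.37431335449219
top block 1 62 [ 0.5352 -0.2014  0.0639] [ 0.522 -0.219  0.059] [ 0.548 -0.187  0.07 ]
top block -1 66 [ 0.5244 -0.3303  0.0645] [ 0.511 -0.342  0.059] [ 0.536 -0.314  0.069]
side tip 29 [[533.0, -270.0, 83.0], [531.0, -268.0, 84.0], [529.0, -265.0, 88.0], [536.0, -264.0, 88.0], [532.0, -266.0, 82.0], [530.0, -263.0, 85.0], [527.0, -263.0, 83.0], [538.0, -268.0, 78.0], [536.0, -263.0, 85.0], [534.0, -260.0, 86.0], [531.0, -260.0, 85.0], [527.0, -263.0, 78.0], [525.0, -261.0, 80.0], [538.0, -267.0, 75.0], [537.0, -262.0, 81.0], [535.0, -260.0, 83.0], [532.0, -261.0, 79.0], [529.0, -260.0, 78.0], [526.0, -261.0, 75.0], [539.0, -266.0, 72.0], [538.0, -261.0, 77.0], [535.0, -261.0, 76.0], [532.0, -261.0, 74.0], [529.0, -260.0, 73.0], [538.0, -262.0, 72.0]]
side seat disc 532.674934387207 -266.5515823364258 40.979286193847656
side block 1 77 [ 0.5388 -0.1992  0.0644] [ 0.525 -0.214  0.059] [ 0.552 -0.186  0.069]
side block -1 74 [ 0.5263 -0.3274  0.0638] [ 0.513 -0.344  0.059] [ 0.539 -0.313  0.07 ]
```

View pics/rect1.png

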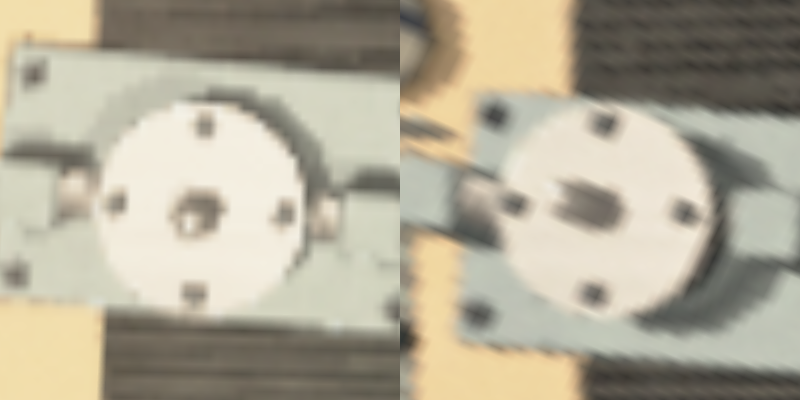

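In the rectified views the seat disc centre is at about (200,207) in the left panel and (603,209) in the right. That puts the spindle near (0.531, −0.265). Now I'll carry the spool there, about 12° short of alignment.

```bash
python3 -m creep '-22 -10 0 2;-70 -34 0 6;-122 -59 0 10;-174 -85 0 15;-226 -110 0 20;-278 -135 0 24;-330 -161 0 29;-380 -185 0 33;-420 -205 0 36;-442 -215 0 38'; python3 -m creep '0 0 0 0;0 0 0 0;0 0 0 0'
python3 - <<'E'
from bench import ctrl
import cv2,numpy as np
s=ctrl.get_state();print(s["position"],s["ee_rot"],s["joints"])
for n in("top","side"):
    p=ctrl.camera_params(n);im,d=ctrl.camera(n);np.savez(f"pics/{n}1.npz",im=im,d=d,**p)
    if n=="side":cv2.imwrite("pics/side1.png",cv2.resize(im[60:210,150:350],(800,600)))
E
```

```text
clock: 5.4
position: [0.5275, -0.27, 0.1894]
ee_rot: [-3.139, 0.001, 1.288]
force: [-0.6, 0.6, -3.8]
finger_gap: 0.453
grasp_force: 40.0
clock: 5.78
position: [0.5307, -0.2643, 0.1902]
ee_rot: [-3.141, -0.001, 1.299]
force: [0.2, 0.3, -2.8]
finger_gap: 0.452
grasp_force: 40.0
[ 0.53067776 -0.2642915   0.19016929] [-3.14085951e+00 -1.31427291e-03  1.29860984e+00] [-0.03509189  0.40051257  0.56496268  1.79726964 -0.2494308   1.01608697
  0.35467143]
```

View pics/side1.png

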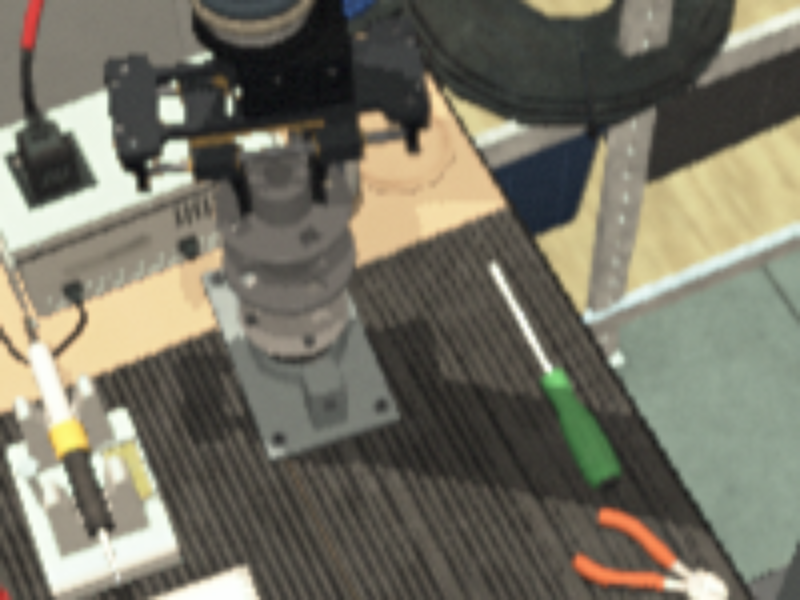

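Run:
```python
from h import *
from bench import ctrl
from scipy.optimize import least_squares
p=ctrl.camera_params("wrist");im,d=ctrl.camera("wrist");np.savez("pics/w2.npz",im=im,d=d,**p)
for n in("w2","side1","top1"):
    f=np.load(f"pics/{n}.npz");W=cloud(f["K"],f["R"],f["t"],f["d"]).reshape(-1,3)
    q=W[np.hypot(W[:,0]-.531,W[:,1]+.265)<.055]
    h,e=np.histogram(q[:,2],np.arange(.1,.2,.005));print(n,dict(zip((e*1000).round().astype(int).tolist(),h.tolist())))
    s=q[(q[:,2]>.181)&(q[:,2]<.190)]
    if len(s)>50:
        print(len(s),circ(s))
        b=np.degrees(np.arctan2(s[:,1]+.265,s[:,0]-.531))//8;r=np.hypot(s[:,0]-.531,s[:,1]+.265)
        o=np.array([s[b==k][r[b==k].argmax()] for k in np.unique(b)])[:,:2]
        F=least_squares(lambda c:np.hypot(*(o-c).T)-.046,(.531,-.265),loss="soft_l1",f_scale=.001);print("fit",F.x,len(o))
    if n=="w2":
        g,i2,Z=rect(f,(.531,-.265),.1845);m=(Z<.175)&(Z>.05);print("win",phase(m.astype(float),g,.026,.038))
```

```text
w2 {100: 0, 105: 0, 110: 0, 115: 0, 120: 65, 125: 1660, 130: 16, 135: 21, 140: 18, 145: 22, 150: 24, 155: 29, 160: 22, 165: 15, 170: 0, 175: 22, 180: 5320, 185: 2142, 190: 412}
7416 (530.5, -263.7, 46.3)
fit [ 0.53051814 -0.26321797] 42
win (np.float64(11.71), np.float64(0.08624580575766584))
side1 {100: 0, 105: 0, 110: 0, 115: 2, 120: 59, 125: 252, 130: 65, 135: 16, 140: 10, 145: 1, 150: 2, 155: 2, 160: 4, 165: 2, 170: 4, 175: 14, 180: 227, 185: 166, 190: 31}
379 (530.6, -261.1, 46.0)
fit [ 0.53080645 -0.26223549] 35
top1 {100: 0, 105: 0, 110: 0, 115: 0, 120: 1, 125: 0, 130: 0, 135: 0, 140: 0, 145: 0, 150: 0, 155: 0, 160: 0, 165: 0, 170: 0, 175: 1, 180: 2, 185: 3, 190: 0}
```

```bash
python3 -m creep '-1 1 8 0;-1 1 20 0;-1 1 30 0;-1 1 38 0;-1 1 44 0;-1 1 48 0;-1 1 50 0;-1 1 50 0'
```

```text
clock: 6.92
position: [0.5309, -0.2678, 0.1405]
ee_rot: [3.142, -0.0, 1.295]
force: [-0.5, -0.1, -2.5]
finger_gap: 0.451
grasp_force: 40.0
```

```bash
python3 -m creep '0 0 3 0;0 0 6 0;0 0 8 0;0 0 10 0;0 0 10 0'; python3 -m creep '0 0 1 0;0 0 2 0;0 0 2 0;0 0 2 0'
```

```text
clock: 7.55
position: [0.5309, -0.2678, 0.1307]
ee_rot: [3.142, -0.0, 1.295]
force: [-0.9, 0.5, 1.1]
finger_gap: 0.444
grasp_force: 40.0
clock: 8.05
position: [0.5308, -0.2678, 0.1286]
ee_rot: [3.142, -0.0, 1.295]
force: [-0.6, 0.6, 2.4]
finger_gap: 0.448
grasp_force: 40.0
```

```bash
python3 -m creep '0 0 1 0;0 0 2 0;0 0 2 0;0 0 2 0'; python3 -m creep '0 0 2 1;0 0 2 2;0 0 2 3;0 0 2 4;0 0 2 5;0 0 2 6;0 0 2 7;0 0 2 8'
```

```text
clock: 8.55
position: [0.5309, -0.2678, 0.1266]
ee_rot: [3.141, -0.0, 1.295]
force: [-1.8, 1.6, 3.7]
finger_gap: 0.449
grasp_force: 40.0
clock: 9.55
position: [0.5304, -0.2681, 0.1243]
ee_rot: [-3.141, 0.0, 1.154]
force: [-0.7, -0.5, -0.6]
finger_gap: 0.452
grasp_force: 40.0
```

```bash
python3 -m creep '0 0 0 1;0 0 0 2;0 0 0 3;0 0 0 4;0 0 0 4'
```

```text
clock: 10.18
position: [0.5308, -0.2675, 0.1244]
ee_rot: [-3.141, -0.0, 1.085]
force: [-0.9, 0.9, 1.9]
finger_gap: 0.451
grasp_force: 40.0
```

```bash
python3 -m creep '0 0 0 0;0 0 3 0;0 0 6 0;0 0 9 0;0 0 12 0;0 0 14 0;0 0 14 0' - 55; python3 -m creep '0 0 2 0;0 0 4 0;0 0 6 0;0 0 6 0;0 0 6 0'
```

```text
clock: 11.05
position: [0.5316, -0.2681, 0.113]
ee_rot: [3.14, -0.002, 1.086]
force: [-2.9, 2.4, 16.3]
finger_gap: 0.449
grasp_force: 55.0
clock: 11.68
position: [0.5315, -0.2681, 0.1052]
ee_rot: [3.14, -0.0, 1.086]
force: [-1.0, 0.5, 5.8]
finger_gap: 0.449
grasp_force: 55.0
```

```bash
python3 -m creep '0 0 1 0;0 0 2 0;0 0 3 0;0 0 3 0;0 0 3 0;0 0 3 0;0 0 3 0;0 0 3 0;0 0 3 0;0 0 3 0'
```

```text
clock: 12.92
position: [0.5315, -0.2681, 0.1027]
ee_rot: [3.14, -0.001, 1.086]
force: [-0.3, 1.2, 8.5]
finger_gap: 0.443
grasp_force: 55.0
```

```bash
python3 -m creep '0 0 1 0;0 0 2 0;0 0 2 0;0 0 2 0;0 0 2 0;0 0 2 0;0 0 2 0;0 0 2 0;0 0 2 0'
python3 - <<'E'
from h import *
from bench import ctrl
p=ctrl.camera_params("wrist");im,d=ctrl.camera("wrist");W=cloud(p["K"],p["R"],p["t"],d).reshape(-1,3)
q=W[np.hypot(W[:,0]-.531,W[:,1]+.265)<.046];s=q[(q[:,2]>.085)&(q[:,2]<.108)];print("flange top z",np.median(s[:,2]),len(s))
p=ctrl.camera_params("side");im,d=ctrl.camera("side");cv2.imwrite("pics/side2.png",cv2.resize(im[105:180,185:285],(800,600),interpolation=cv2.INTER_CUBIC))
E
```

```text
clock: 14.05
position: [0.5316, -0.2682, 0.1019]
ee_rot: [3.14, -0.002, 1.086]
force: [-3.1, 2.4, 17.8]
finger_gap: 0.45
grasp_force: 55.0
flange top z 0.0963003746459451 7903
```

View pics/side2.png

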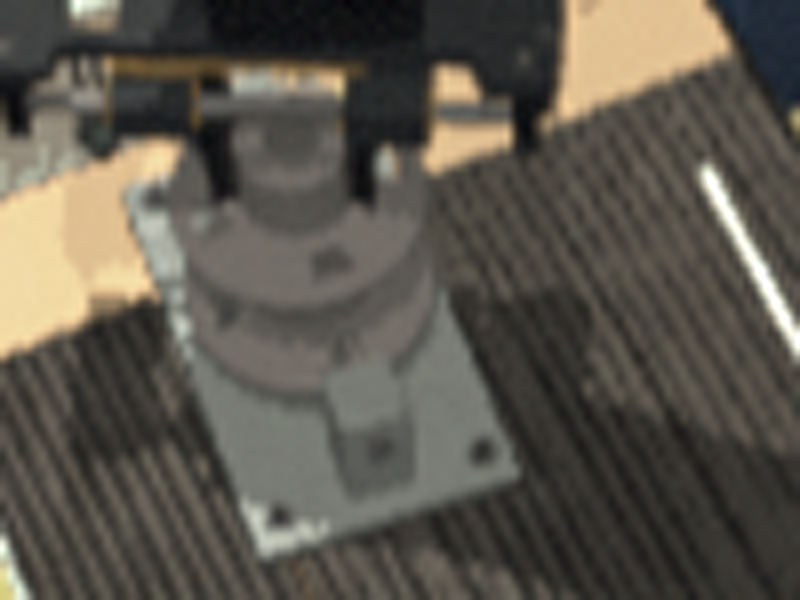

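The crop shows the spool down at the stand, lower flange level with the catch block at (370,390). The flange top is at z 0.0963, so it is fully down on the stop, and it has been held for 1 s. I'll ease off, open and withdraw.

```bash
python3 -m creep '0 0 0 0;0 0 0 0;0 0 -1 0;0 0 -2 0;0 0 -3 0;0 0 -4 0;0 0 -5 0;0 0 -5 0;0 0 -5 0'; python3 -m creep '0 0 0 0;0 0 0 0;0 0 0 0;0 0 0 0;0 0 0 0' 70; python3 -m creep '0 0 -5 0;0 0 -15 0;0 0 -35 0;0 0 -65 0;0 0 -100 0;0 0 -120 0;0 0 -120 0'
```

```text
clock: 15.28
position: [0.5314, -0.2681, 0.1051]
ee_rot: [3.14, -0.0, 1.086]
force: [0.0, 1.2, 6.1]
finger_gap: 0.45
grasp_force: 55.0
clock: 15.9
position: [0.5307, -0.2678, 0.1044]
ee_rot: [-3.141, 0.0, 1.086]
force: [0.3, -0.5, 0.3]
finger_gap: 0.795
grasp_force: 0.0
clock: 16.77
position: [0.5318, -0.2685, 0.2268]
ee_rot: [3.137, -0.001, 1.086]
force: [0.2, -0.1, -0.5]
finger_gap: 0.804
grasp_force: 0.0
```

Now back the arm off sideways to look.

```bash
python3 -m creep '10 -5 0 0;40 -20 0 0;80 -40 0 0;120 -60 0 0;150 -75 0 0;160 -80 0 0;160 -80 0 0'
python3 - <<'E'
from h import *
from bench import ctrl
o=[]
for n in("top","side"):
    p=ctrl.camera_params(n);im,d=ctrl.camera(n);W=cloud(p["K"],p["R"],p["t"],d).reshape(-1,3)
    q=W[np.hypot(W[:,0]-.531,W[:,1]+.265)<.046]
    for a,b in((.085,.112),(.122,.145)):
        s=q[(q[:,2]>a)&(q[:,2]<b)];print(n,len(s),np.median(s[:,2]) if len(s) else 0,circ(s) if len(s) else 0)
    f=np.load(f"pics/{n}0.npz");u=cv2.absdiff(im,f["im"])
    o.append(cv2.resize(im[160:235,270:370] if n=="top" else im[105:180,175:275],(400,300),interpolation=cv2.INTER_CUBIC)); o.append(cv2.resize(im,(400,300)))
cv2.imwrite("pics/end.png",np.vstack([np.hstack(o[:2]),np.hstack(o[2:])]))
E
```

```text
clock: 17.65
position: [0.5343, -0.0887, 0.2239]
ee_rot: [-3.141, 0.001, 1.087]
force: [-0.5, 0.6, 0.3]
finger_gap: 0.809
grasp_force: 0.0
top 484 0.09957326700433895 (531.0, -265.3, 45.7)
top 115 0.13112288050357626 (530.8, -265.4, 20.5)
side 61 0.09926527527781065 (519.6, -270.8, 39.8)
side 21 0.13179313296743467 (523.8, -279.0, 12.3)
```

View pics/end.png

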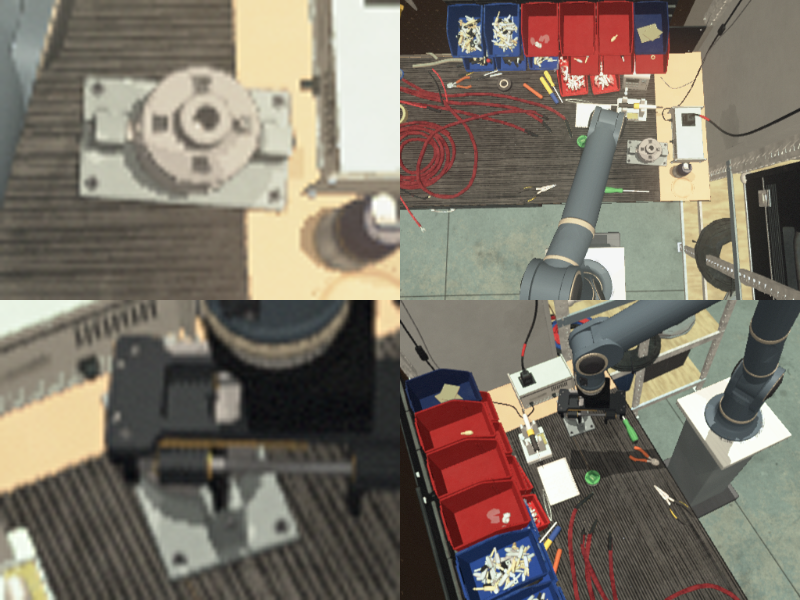

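The upper left crop shows the spool seated level at (200,125), with its flange top at z 0.0995. That puts the underside at 34.5 mm, which is the caught and released height. The other things look undisturbed, so I'm handing in.

```bash
python3 -c "
from bench import ctrl
print(ctrl.close_job())"
```

```text
the job is handed in; nothing more can be done
None
```

The spool is mounted hub upwards with its windows over the dogs and caught by the catches, its underside measured at about 34.5 mm; I handed the job in with the arm clear, about 18 s into the 58 s allowed.

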